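# Set the light box iris to the red index

## Task

With a fingertip, gently push the blue pin on the iris lever of the light box: first all the way round to the open end of its scale (the green disc), then back until the lever points straight at the red index. Only push: do not pinch the lever, and leave the vial, the amber bottle and the flask where they stand.

Things in the scene. Friction and masses are not known exactly. Their poses are not given: they have to be found in the camera images.
- light_box: Fixed white lamp housing, top face 55 mm above the bench. Origin: on the bench under the iris axis, z up; it spans x -150 to +120, y +-135 mm; the lever sweeps over its -x part. Black iris ring: radius 56, top at 75 mm. On the top face, 125 mm from the axis: green disc (22 mm) at the open end of the arc, small black dot at the closed end. Low stops there (68 mm high) cannot be touched.
- iris_ring (a joint): Angle (rad) of iris ring and lever about the vertical axis through light_box's origin; grows counter-clockwise from above. 0: closed end, lever pointing 2.042 rad counter-clockwise from light_box's +x. 2.2: open end at the green disc, a hard stop. Friction 0.18 N m, damping 0.06 N m s/rad (about 2 N at the pin), no spring: it stays where left.
- lever_pin (a point): Centre of the top of the blue push pin: upright, round, 14 mm across, 92 mm from the ring axis, 68 to 102 mm above the bench. It stands on the lever, a flat blue bar 10 mm wide (63 to 68 mm above the bench) running radially from the ring to 105 mm from the axis. Site x points outwards along the lever, z up.
- lever_tip (a point): Point of the lever, 108 mm from the ring axis and 65.5 mm above the bench. Its x axis points outwards along the lever.
- red_mark: Red index, fixed on the light box: block 10 mm wide, 6 mm high, 112 to 135 mm from the ring axis, its point facing the axis. It lies just beyond the lever tip and does not hinder it. Origin: on the ring axis at the top face's height (not at the block); x points from the axis out through the index. The lever is set when its x has this direction, at a joint angle of 0.45 to 1.5 rad.
- vial: Loose capped glass vial, 28 mm across, 60 mm high, standing on the rear (+x) part of the light box's top. Origin: centre of its underside. Leave alone.
- reagent_bottle: Loose amber glass bottle, 68 mm across, 150 mm high, on the bench beside the light box. Origin: centre of its underside. Leave alone.
- flask: Loose green conical flask, 80 mm across at the foot, 122 mm high, on the bench beside the light box. Origin: centre of its underside. Leave alone.

How it is judged:
On the way, in this order (a step that is already met when the one before it is completed fails the run):
1. the lever is pushed to the open end of its arc (joint above 2.1 rad) (value of joint iris_ring above 2.1 rad), for 0.1 s.
2. the lever is pushed back to point at the red index (angle between the x axis of lever_tip and the x axis of red_mark, either way round below 0.05 rad), for 0.2 s.
At the end, for the whole second after the job is handed in: The lever, after having been at the open end (above 2.1 of 2.2 rad), rests pointing at the red index within 0.05 rad (about 5 mm at the lever tip); the vial, bottle and flask stand upright within 15 mm of where they were (angle between the x axis of lever_tip and the x axis of red_mark, either way round below 0.05 rad and velocity of joint iris_ring between -0.05 and 0.05 rad/s and distance of each of vial, reagent_bottle, flask from where it was at the start of the episode below 0.015 m and angle between each of vial, reagent_bottle, flask's own z axis and vertical below 0.1 rad); the robot touches nothing.
It fails at once if the small capped vial is shifted by more than 15 mm, lifted or tipped (distance of vial from where it was at the start of the episode above 0.015 m or angle between vial's own z axis and vertical above 0.25 rad).
It fails at once if the amber bottle is shifted by more than 15 mm, lifted or tipped (distance of reagent_bottle from where it was at the start of the episode above 0.015 m or angle between reagent_bottle's own z axis and vertical above 0.25 rad).
It fails at once if the green flask is shifted by more than 15 mm, lifted or tipped (distance of flask from where it was at the start of the episode above 0.015 m or angle between flask's own z axis and vertical above 0.25 rad).
It fails at once if the iris lever or ring is pinched or forced (contact force of the fingers on it above 35 N) (contact force between the fingers and iris_ring above 35 N).
It also fails if it takes over 58 s, if anything falls off the work surface, if the arm or the gripper's body presses on something with over 40 N, if the wrist force passes 120 N, or if a joint passes its speed limit or range.

## Robot

A 7-joint arm with a two-finger parallel gripper is mounted at the origin on the work surface. World frame = base frame: x ahead of the robot, y to its left, z up, the work surface at z = 0. Lengths are in m, angles in rad, forces in N, time in s.
With the tool pointing down it reaches from about 0.425 to 0.925 m from the base axis. Payload 6.8 kg.
Tool frame: the origin (TCP) lies between the finger pads; the fingertips stand 14 mm ahead of it and the grasp point (between the pads) lies 5 mm behind it; z points along the fingers, y is the line along which they close (so a half turn about z gives the same grasp; the last joint's range is limited). The gripper opens to 85 mm and grips with 20 to 120 N. Pads are 22 mm wide; open, the fingers measure 114 mm over their backs; the gripper's body (76 mm by 85 mm) begins 54 mm behind the grasp point. The pads swing forward as they close: fully open they stand 13 mm farther back than shut.
Start: joints at [1.024, 0.477, 0.022, 1.555, -0.011, 1.109, -0.083], TCP at [0.287, -0.611, 0.245] pointing down, gripper open.
Joint ranges: [-2.96, 2.96], [-0.34, 2.1], [-1.41, 1.46], [0.24, 2.44], [-1.37, 4.51], [0.17, 1.92], [-2.96, 2.96]. Speed limits (rad/s): [2.39, 2.39, 3.14, 3.14, 3.14, 3.14, 3.14].

## Interface

Orientations are given as a rotation vector (axis times angle).
In Python, from bench import r, eyes, ticket gives the robot as it stands. The module is installed in compiled form; this text tells all that it offers.
- The arm moves only by the tool arm_command, never from a script. Its argument "plan" is text: rows parted by semicolons, each of 4 numbers parted by spaces: the shift along the tool's x, y, z in m, then the turn about the tool's z in degrees. In form: tx ty tz yaw; .... A call has 1 to 20 rows; each row shifts and turns the commanded pose from where the row before left it, along the tool's axes as they then stand; what a row does not reach is not made up. A row lasts 1/8 s, in which the tool goes at most 62.5 mm and 10.7 degrees, less where a joint would pass 70% of its speed; a pose out of reach is approached as far as the arm can. A call is refused whole if a number of a shift passes 0.0625 or a number of a turn 10.7, either way. A call with a gripper value outside its range is refused whole. "hand" is the closure, from -1 (fully open) to 1 (shut), set as the call begins (left out, the last holds). The fingers move at their own pace and stop on an object; "grip_force" is the grip in N (left out, the last holds). Time passes only in rows, so rows that do not move let the fingers close. It gives the time, the measured TCP pose, the force, the opening and the grip force at its end, in the units of the state.
- r.get_obs(): the state, without advancing time (a new reading comes with each control period).
- eyes.grab_frame(name): name is "scene" or "top" or "wrist"; returns (picture, depth): 420x560x3 uint8, red, green, blue; 420x560 float32, m along the optical axis (not along the pixel's ray), 0 where there is no reading.
- eyes.calibration(name): a dict with "fov_y" (degrees; the focal length in pixels is half the picture's height over the tangent of half this angle, whatever the lens; pixels are square), "cx", "cy" (the principal point, pixels), "origin" and "attitude" of the camera in the world; the wrist camera has in their place "tool_from_camera" (4x4, takes a point from camera to tool coordinates, whose origin is the TCP and whose axes are the flange's). Camera axes: x right, y up, looking along -z (the intrinsics and any distortion apply to the point x, -y, -z); pixel columns grow to the right and rows downward; lengths in m; the calibration is good to about 2 mm. A picture is of the moment at which its call begins: read the wrist's pose just before it. calibration takes no time and is no camera call.
- ticket.hand_in(): hands the job in; it is judged then, once.
The state is a dict: "clock": time; "joints": joint angles; "qvel": joint speeds; "tau": joint torques, N m; "tcp_pos": TCP position; "orientation": TCP orientation; "contact_force": force on the tool from outside, world axes, zero at the start; "moment": the same for the moment, N m; "grip_width": finger opening in m; "gripper_force": force on a finger pad.
Only numpy, scipy, OpenCV 4.12 (cv2) and the standard library are available. Lean on these libraries where they do the work, as an engineer would, in place of code of your own. Each camera call takes 0.05 s, during which the arm holds its last target. There are 200 camera calls.

## Working session

There is one attempt and no reset: what is moved stays moved. The work goes in short steps, Python scripts to look and compute and a tool call to move; the robot and the scene stay as the last step left them, time stands still between calls to the robot, and variables do not carry over. Pictures are saved under pics/ and viewed, at most 10 in all, crops included, and the job is handed in when it is done.

Besides the shell and the picture viewer there is one more tool, called in YAML: its name, and indented under it one key for each argument. arm_command: Moves the arm, as the interface text tells. Its arguments: {"type":"object","properties":{"plan":{"type":"string"},"hand":{"type":"number"},"grip_force":{"type":"number"}},"required":["plan"]}

```bash
mkdir -p pics; cat > h.py <<'E'
import numpy as np, cv2
from bench import r, eyes, ticket
from scipy.spatial.transform import Rotation as R
def cam(n):
    c=eyes.calibration(n); f=210/np.tan(np.radians(c['fov_y'])/2); return c,f
E
python3 - <<'E'
from h import *
print(r.get_obs())
for n in ('top','scene'):
    p,d=eyes.grab_frame(n); cv2.imwrite(f'pics/{n}0.png',p[...,::-1]); np.save(f'{n}0.npy',d); np.save(f'{n}0p.npy',p)
    print(n,eyes.calibration(n))
print(eyes.calibration('wrist'))
E
```

```text
{'clock': 0.0, 'joints': array([ 1.02391235,  0.4778013 ,  0.02237529,  1.55643386, -0.01146346,
        1.10930024, -0.08311904]), 'qvel': array([ 1.59022994e-03,  1.03456867e-03, -9.02663404e-06, -2.25669505e-03,
        1.66217648e-03, -1.50473042e-03,  1.05343794e-03]), 'tau': array([-1.01455626e-03, -5.96454477e+01,  1.60795771e+00, -2.81199807e+01,
        1.25427192e-02,  9.27262532e-03,  1.21506559e-05]), 'tcp_pos': array([ 0.28648977, -0.61057163,  0.24433302]), 'orientation': array([-3.06461213e+00, -6.83330389e-01,  8.98192079e-04]), 'contact_force': array([ 0.48797615, -0.3079005 , -0.70935118]), 'moment': array([-0.02635154, -0.00689417, -0.02995128]), 'gripper_force': 0.0, 'grip_width': 0.08563937655058243}
top {'fov_y': 46.4275502377567, 'cx': 276.9551034640694, 'cy': 210.04192164494205, 'origin': array([ 0.36640698, -0.01477769,  1.2748375 ]), 'attitude': array([ 0.13368594, -0.129205  , -1.56689099])}
scene {'fov_y': 51.658518443748214, 'cx': 285.02575088864177, 'cy': 212.66082600162494, 'origin': array([ 1.08107063, -0.62525943,  0.65655175]), 'attitude': array([0.92809318, 0.33113919, 0.57855414])}
{'fov_y': 68.47095585030785, 'cx': 278.93790907359204, 'cy': 208.19776476243445, 'tool_from_camera': array([[ 8.92015441e-05,  9.56936379e-01,  2.90297706e-01,
         7.41701990e-02],
       [ 9.99999755e-01, -2.87109074e-04,  6.39149369e-04,
         1.94067871e-04],
       [ 6.94972389e-04,  2.90297577e-01, -9.56936170e-01,
        -1.28357300e-01],
       [ 0.00000000e+00,  0.00000000e+00,  0.00000000e+00,
         1.00000000e+00]])}
```

View pics/top0.png

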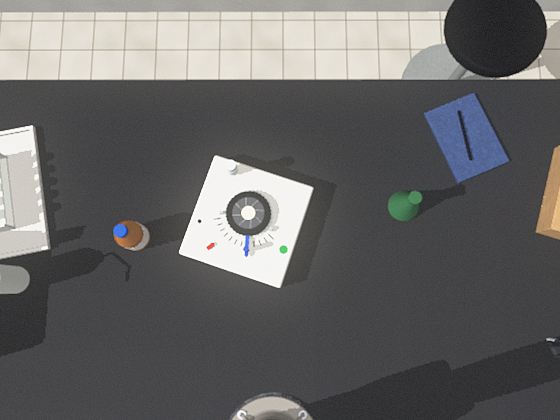

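View pics/scene0.png

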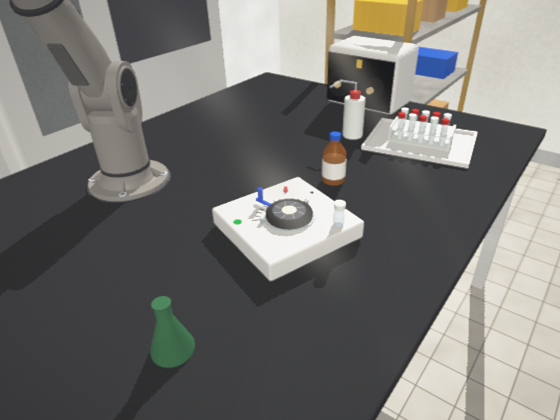

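The top view shows the ring centre at about (248,213), lever pin (247,245), green disc (283,249), red index (211,245), black dot (199,221), vial (231,167), bottle (128,234) and flask (404,205). The scene view agrees with this layout.

```bash
cat >> h.py <<'E'
def world(n,u,v,z=None,d=None):
    c,f=cam(n); ray=np.array([(u-c['cx'])/f,-(v-c['cy'])/f,-1.])
    w=R.from_rotvec(c['attitude']).apply(ray)
    if z is not None: return c['origin']+w*(z-c['origin'][2])/w[2]
    return c['origin']+w*d
E
python3 - <<'E'
from h import *
p=np.load('top0p.npy');d=np.load('top0.npy')
hsv=cv2.cvtColor(p,cv2.COLOR_RGB2HSV)
def seg(name,box,f,z):
    u0,u1,v0,v1=box; m=np.zeros(p.shape[:2],bool); m[v0:v1,u0:u1]=f(hsv[v0:v1,u0:u1].astype(int)); v,u=np.nonzero(m)
    dd=np.median(d[m]); a,b=u.mean(),v.mean()
    print(name,len(u),(a.round(1),b.round(1)),'z-known',world('top',a,b,z).round(4),'depth',world('top',a,b,d=dd).round(4)); return world('top',a,b,z)
ax=seg('ring',(215,280,180,236),lambda h:h[...,2]<90,.075)
g=seg('green',(270,300,238,262),lambda h:(h[...,1]>120),.055)
rd=seg('red',(200,222,236,256),lambda h:(h[...,1]>120),.061)
bk=seg('dot',(194,206,214,228),lambda h:(h[...,2]<120),.055)
bl=seg('blue',(235,262,230,262),lambda h:(h[...,1]>120)&(abs(h[...,0]-115)<15),.07)
vi=world('top',231,167,.115); print('vial',vi); 
print('bottle',world('top',122,231,.15)); print('flask top',world('top',414,198,.122))
for n,q in (('g',g),('r',rd),('dot',bk),('bl',bl)):
    e=q-ax; print(n,np.hypot(*e[:2]),np.arctan2(e[1],e[0]))
c=p[140:300,170:325,::-1]; cv2.imwrite('pics/crop.png',cv2.resize(c,None,fx=3.7,fy=3.7,interpolation=cv2.INTER_CUBIC))
E
```

```text
ring 574 (np.float64(249.1), np.float64(212.4)) z-known [0.5634 0.0577 0.075 ] depth [0.5635 0.0578 0.0741]
green 45 (np.float64(283.0), np.float64(249.0)) z-known [ 0.474  -0.0264  0.055 ] depth [ 0.474  -0.0264  0.0555]
red 27 (np.float64(210.0), np.float64(245.7)) z-known [0.4817 0.155  0.061 ] depth [0.4817 0.155  0.0608]
dot 7 (np.float64(199.0), np.float64(220.7)) z-known [0.5453 0.1851 0.055 ] depth [0.5455 0.1852 0.0539]
blue 69 (np.float64(246.3), np.float64(245.6)) z-known [0.4812 0.0642 0.07  ] depth [0.4812 0.0642 0.0695]
vial [0.66890766 0.10066422 0.115     ]
bottle [0.50738912 0.34720155 0.15      ]
flask top [ 0.59035811 -0.33980393  0.122     ]
g 0.12269622549727548 -2.3863341209890367
r 0.12695214312116482 2.2693912778494862
dot 0.12857461176866117 1.71143241855238
bl 0.0824264606945564 3.06307917904503
```

View pics/crop.png

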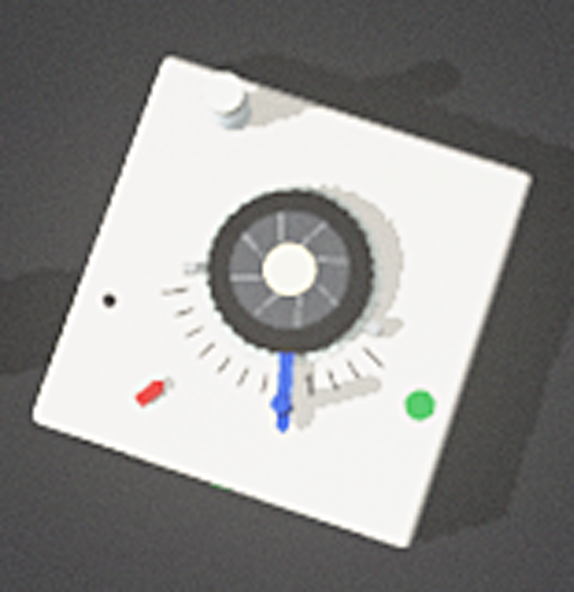

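arm_command:
  plan: "0.015 -0.017 0 0;0.03 -0.033 0 0;0.03 -0.033 0 0;0.03 -0.033 0 0;0.03 -0.033 0 0;0.03 -0.033 0 0;0.03 -0.033 0 0;0.03 -0.033 0 0;0.03 -0.033 0 0;0.03 -0.033 0 0;0.03 -0.033 0 0;0.03 -0.033 0 0;0.03 -0.033 0 0;0.03 -0.033 0 0;0.03 -0.033 0 0;0.03 -0.033 0 0;0.022 -0.022 0 0;0 0 0 -9;0 0 0 -9;0 0 0 -9"
  hand: 1
  grip_force: 30

```text
clock: 2.6
tcp_pos: [0.5005, 0.0792, 0.2449]
orientation: [-2.818, -1.388, 0.001]
contact_force: [0.1, -0.8, 0.4]
grip_width: -0.0001
gripper_force: 0.0
```

arm_command:
  plan: "0 0 0 -9;0 0 0 -9;0 0 0 -10;0 0 0 -10;0 0 0 0;0 0 0 0"

```text
clock: 3.35
tcp_pos: [0.5007, 0.0791, 0.2451]
orientation: [-2.222, -2.22, 0.0]
contact_force: [0.4, -0.0, -0.2]
grip_width: -0.0
gripper_force: 0.0
```

```bash
cat >> h.py <<'E'
def wgrab():
    o=r.get_obs(); p,d=eyes.grab_frame('wrist'); return o,p,d
def wworld(o,u,v,z=None,d=None):
    c,f=cam('wrist'); T=c['tool_from_camera']; Rt=R.from_rotvec(o['orientation'])
    ray=np.stack([(u-c['cx'])/f,-(v-c['cy'])/f,-np.ones_like(u*1.)],-1)
    w=Rt.apply(ray@T[:3,:3].T); o0=Rt.apply(T[:3,3])+o['tcp_pos']
    s=d if z is None else (z-o0[2])/w[...,2]
    return o0+w*np.asarray(s)[...,None]
E
python3 - <<'E'
from h import *
o,p,d=wgrab(); cv2.imwrite('pics/w1.png',p[...,::-1]); np.savez('w1.npz',p=p,d=d,pos=o['tcp_pos'],ori=o['orientation'])
x=R.from_rotvec(o['orientation']).as_matrix()[:,0]
print(o['clock'],o['tcp_pos'],np.degrees(np.arctan2(x[1],x[0])),o['joints'],o['grip_width'])
E
```

```text
3.35 [0.50065609 0.07912791 0.24514656] 89.94155431316955 [ 0.23789375  0.25601611 -0.6020528   1.9186852   0.16934885  1.01723911
 -0.43950558] -5.976482286478635e-06
```

View pics/w1.png

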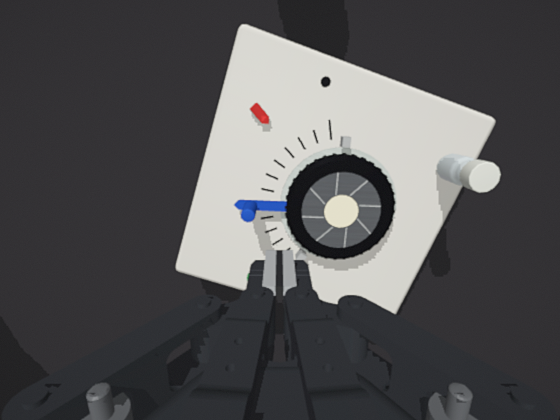

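The wrist view shows the ring at (341,208), red index (260,113), black dot (326,82) and pin (248,214). The green disc is hidden behind the fingers.

```bash
cat > m.py <<'E'
from h import *
def meas(o,p,d,pr=True):
    h=cv2.cvtColor(p,cv2.COLOR_RGB2HSV).astype(int); H,S,V=h[...,0],h[...,1],h[...,2]
    vv,uu=np.mgrid[0:420,0:560]; W=wworld(o,uu.astype(float),vv.astype(float),d=d)
    ok=(d>0)
    near=np.hypot(W[...,0]-.563,W[...,1]-.06)<.16
    out={}
    red=ok&near&(S>130)&((H<8)|(H>172))&(V>80)&(W[...,2]>.05)&(W[...,2]<.07)
    blue=ok&near&(S>130)&(abs(H-113)<15)&(V>60)
    bar=blue&(W[...,2]<.073); pin=blue&(W[...,2]>.098)
    for n,m in (('red',red),('bar',bar),('pin',pin)):
        q=W[m]; out[n]=q
        if pr: print(n,len(q),q.mean(0).round(4) if len(q) else '')
    return out,W,(H,S,V)
E
cat > m1.py <<'E'
from m import *
from scipy.optimize import least_squares
z=np.load('w1.npz'); o=dict(tcp_pos=z['pos'],orientation=z['ori'])
out,W,(H,S,V)=meas(o,z['p'],z['d'])
c=np.array([.5634,.06])
rr=np.hypot(W[...,0]-c[0],W[...,1]-c[1])
m=(W[...,2]>.071)&(W[...,2]<.079)&(rr>.045)&(rr<.066)&(V<90)
cs=cv2.findContours(m.astype(np.uint8),cv2.RETR_EXTERNAL,cv2.CHAIN_APPROX_NONE)[0]
k=max(cs,key=len)[:,0]; q=W[k[:,1],k[:,0]][:,:2]
s=least_squares(lambda x:np.hypot(*(q-x[:2]).T)-x[2],[*c,.056],loss='soft_l1',f_scale=.001).x; print('ring',s)
hub=(W[...,2]>.05)&(rr<.02)&(V>190); print('hub',W[hub].mean(0))
dot=(abs(W[...,2]-.055)<.004)&(V<60)&(np.hypot(W[...,0]-.545,W[...,1]-.185)<.015); print('dot',dot.sum(),W[dot].mean(0))
for a in (s[:2],c):
  for n in ('red','bar','pin'):
    e=out[n].mean(0)[:2]-a; print(n,np.hypot(*e),np.arctan2(e[1],e[0])%6.283)
  e=W[dot].mean(0)[:2]-a; print('dot',np.hypot(*e),np.arctan2(e[1],e[0]))
E
python3 m1.py
```

```text
Traceback (most recent call last):
  File "m1.py", line 4, in <module>
    out,W,(H,S,V)=meas(o,z['p'],z['d'])
                  ~~~~^^^^^^^^^^^^^^^^^
  File "m.py", line 4, in meas
    vv,uu=np.mgrid[0:420,0:560]; W=wworld(o,uu.astype(float),vv.astype(float),d=d)
                                   ~~~~~~^^^^^^^^^^^^^^^^^^^^^^^^^^^^^^^^^^^^^^^^^
  File "h.py", line 16, in wworld
    w=Rt.apply(ray@T[:3,:3].T); o0=Rt.apply(T[:3,3])+o['tcp_pos']
  File "scipy/spatial/transform/_rotation.pyx", line 2580, in scipy.spatial.transform._rotation.Rotation.apply
ValueError: Expected input of shape (3,) or (P, 3), got (420, 560, 3).
```

```bash
sed -i 's/w=Rt.apply(ray@T\[:3,:3\].T)/w=ray@(Rt.as_matrix()@T[:3,:3]).T/' h.py; python3 m1.py
```

```text
red 188 [0.4823 0.1542 0.0607]
bar 365 [0.486  0.064  0.0677]
pin 145 [0.4716 0.0646 0.1013]
ring [0.56271058 0.06036613 0.05443457]
hub [0.56326375 0.05996724 0.07618928]
dot 58 [0.54524096 0.18352194 0.05597782]
red 0.12359578896911276 2.279401201906373
bar 0.07681147826762878 3.094800685948057
pin 0.09119697872211995 3.094693303648587
dot 0.12438867063799403 1.7117059945939417
red 0.12432276648273996 2.281695136006871
bar 0.07751798757485986 3.0904986690800187
pin 0.09190341127841396 3.0910654992322404
dot 0.12484959309710052 1.716761434412253
```

arm_command:
  plan: "0.006 -0.01 0 0;0.006 -0.01 0 0;0.0055 -0.0095 0 0;0 0 0.01 0;0 0 0.02 0;0 0 0.02 0;0 0 0.02 0;0 0 0.02 0;0 0 0.02 0;0 0 0.02 0;0 0 0.014 0;0 0 0.008 0;0 0 0 0;-0.004 0 0 0;-0.004 0 0 0;-0.003 0 0 0;0 0 0 0"

```text
clock: 5.52
tcp_pos: [0.4714, 0.0852, 0.0935]
orientation: [2.219, 2.223, 0.0]
contact_force: [0.4, 0.3, 0.8]
grip_width: -0.0001
gripper_force: 0.0
```

```bash
python3 - <<'E'
from m import *
o,p,d=wgrab(); print(o['clock'],o['tcp_pos'],o['contact_force']); out,_,_=meas(o,p,d); cv2.imwrite('pics/w2.png',p[...,::-1])
E
```

```text
5.525 [0.47141536 0.08521126 0.09347674] [0.36693016 0.34122198 0.81325375]
red 754 [0.4819 0.1542 0.0608]
bar 515 [0.4995 0.0639 0.0671]
pin 72 [0.4728 0.0648 0.106 ]
```

View pics/w2.png

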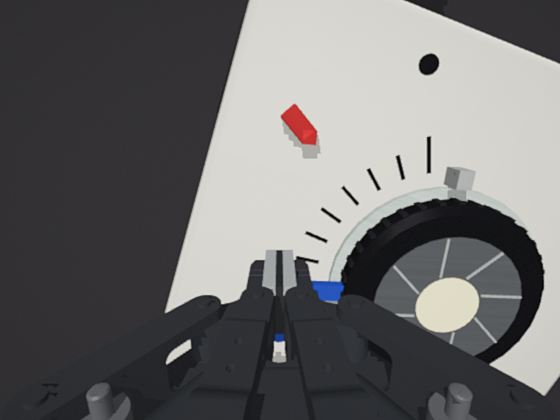

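The closed fingertip is beside the pin with about 3 mm of gap and no contact yet. I'll now push along the arc.

arm_command:
  plan: "-0.0048 -0.0012 0 -3;-0.0048 -0.0012 0 -3;-0.0048 -0.0012 0 -3;-0.0048 -0.0012 0 -3;-0.0048 -0.0012 0 -3;-0.0048 -0.0012 0 -3;-0.0048 -0.0012 0 -3;-0.0048 -0.0012 0 -3"

```text
clock: 6.58
tcp_pos: [0.4686, 0.0471, 0.0934]
orientation: [-1.704, -2.638, -0.0]
contact_force: [-2.3, 1.7, 2.3]
grip_width: -0.0002
gripper_force: 1.2
```

arm_command:
  plan: "-0.0048 -0.0012 0 -3;-0.0048 -0.0012 0 -3;-0.0048 -0.0012 0 -3;-0.0048 -0.0012 0 -3;-0.0048 -0.0012 0 -3;-0.0048 -0.0012 0 -3;-0.0048 -0.0012 0 -3;0 0 0 0"

```text
clock: 7.58
tcp_pos: [0.4802, 0.0138, 0.0932]
orientation: [-1.2, -2.903, -0.0]
contact_force: [0.1, -0.8, 0.1]
grip_width: 0.0
gripper_force: 0.0
```

```bash
python3 - <<'E'
from m import *
o,p,d=wgrab(); x=R.from_rotvec(o['orientation']).as_matrix()[:,0]
print(o['clock'],o['tcp_pos'],np.degrees(np.arctan2(x[1],x[0])),o['contact_force'],o['joints']); out,_,_=meas(o,p,d)
e=o['tcp_pos'][:2]-[.5632,.0602]; print(np.hypot(*e),np.arctan2(e[1],e[0])%6.2832)
for n in('bar','pin'):
  e=out[n].mean(0)[:2]-[.5632,.0602]; print(n,np.hypot(*e),np.arctan2(e[1],e[0])%6.2832)
E
```

```text
7.575 [0.48015058 0.01381746 0.09323366] 135.09194324227352 [ 0.06260283 -0.79782087  0.12822474] [ 0.42925932  0.4743231  -0.71365033  2.10132563  0.46684941  0.72591466
  0.19936462]
red 1180 [0.4811 0.1529 0.0604]
bar 563 [0.513  0.0197 0.0673]
pin 12 [0.4899 0.0152 0.11  ]
0.09512384112441793 3.6509478692380903
bar 0.06449520812987093 3.820683773376257
pin 0.08602258365842325 3.692002196547312
```

arm_command:
  plan: "-0.0032 -0.0008 0 -2;0 0 0 0"

```text
clock: 7.88
tcp_pos: [0.482, 0.0111, 0.0933]
orientation: [-1.147, -2.925, -0.0]
contact_force: [-0.5, 0.9, 0.7]
grip_width: 0.0001
gripper_force: 0.5
```

arm_command:
  plan: "-0.0016 -0.0004 0 -1;0 0 0 0"

```text
clock: 8.12
tcp_pos: [0.4829, 0.0097, 0.0933]
orientation: [1.122, 2.934, 0.0]
contact_force: [-2.3, 1.5, 0.1]
grip_width: 0.0001
gripper_force: 0.7
```

arm_command:
  plan: "-0.0016 -0.0004 0 -1;0 0 0 0;0 0 0 0"

```text
clock: 8.5
tcp_pos: [0.4838, 0.0082, 0.0933]
orientation: [1.097, 2.944, -0.0]
contact_force: [-0.9, 1.1, -0.7]
grip_width: 0.0002
gripper_force: 0.6
```

arm_command:
  plan: "0.006 0 0 0;0.008 0 0 0;0 0 -0.012 0;0 0 -0.022 0;0 0 -0.022 0;0 0 -0.022 0;0 0 -0.022 0;-0.015 0 0 0;-0.02 0 0 0;-0.02 0 0 0;-0.015 0 0 0;0 0 0 0;0 0 0 0"

```text
clock: 10.12
tcp_pos: [0.5257, -0.0277, 0.193]
orientation: [-1.095, -2.943, -0.0]
contact_force: [0.2, -0.0, -0.7]
grip_width: 0.0
gripper_force: 0.0
```

```bash
python3 - <<'E'
from m import *
o,p,d=wgrab(); x=R.from_rotvec(o['orientation']).as_matrix()[:,0]
print(o['clock'],o['tcp_pos'],np.degrees(np.arctan2(x[1],x[0])),o['contact_force'],o['joints']); out,_,_=meas(o,p,d)
for n in('red','bar','pin'):
  e=out[n].mean(0)[:2]-[.5632,.0602]; print(n,np.hypot(*e),np.arctan2(e[1],e[0])%6.2832)
cv2.imwrite('pics/w3.png',p[...,::-1])
E
```

```text
10.125 [ 0.52566768 -0.02772665  0.19298332] 139.18443161363072 [ 0.23343728 -0.00656448 -0.67266647] [ 0.57738571  0.40198557 -0.79361403  1.92088265  0.34641676  0.96080715
  0.47957743]
red 300 [0.4841 0.1503 0.0607]
bar 550 [0.5073 0.0065 0.0678]
pin 265 [ 0.4964 -0.0037  0.1015]
red 0.11993630662865948 2.2912449009805043
bar 0.07749234391679906 3.9075151641782253
pin 0.09246459503955086 3.9053163544815512
```

View pics/w3.png

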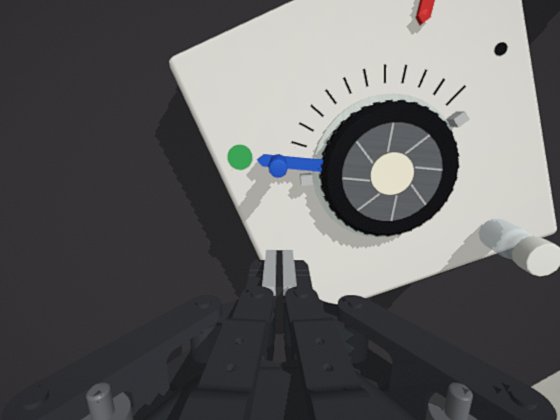

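The lever is at the green disc: pin pixel (278,166), joint about 2.19 rad. The finger is now on the far side, so I'll descend and push back to about 5° short of the index.

arm_command:
  plan: "0 0 0.01 0;0 0 0.02 0;0 0 0.02 0;0 0 0.02 0;0 0 0.018 0;0 0 0.0115 0;0.004 0 0 0;0.004 0 0 0;0.003 0 0 0;0.0048 -0.0008 0 3;0.0048 -0.0008 0 3;0.0048 -0.0008 0 3;0.0048 -0.0008 0 3;0.0048 -0.0008 0 3;0.0048 -0.0008 0 3;0.0048 -0.0008 0 3;0.0048 -0.0008 0 3;0.0048 -0.0008 0 3;0.0048 -0.0008 0 3;0.0048 -0.0008 0 3"

```text
clock: 12.68
tcp_pos: [0.4815, 0.0164, 0.0944]
orientation: [1.89, 2.508, -0.001]
contact_force: [-0.7, -2.8, 0.0]
grip_width: -0.0001
gripper_force: 1.1
```

arm_command:
  plan: "0.0048 -0.0008 0 3;0.0048 -0.0008 0 3;0.0048 -0.0008 0 3;0.0048 -0.0008 0 3;0.0048 -0.0008 0 3;0.0048 -0.0008 0 3;0.0048 -0.0008 0 3;0.0048 -0.0008 0 3;0.0048 -0.0008 0 3;0.0048 -0.0008 0 3;0 0 0 0"

```text
clock: 14.05
tcp_pos: [0.4713, 0.0644, 0.0943]
orientation: [2.472, 1.938, 0.001]
contact_force: [-0.7, 0.0, -0.9]
grip_width: 0.0002
gripper_force: 0.1
```

```bash
cat > look.py <<'E'
from m import *
o,p,d=wgrab(); x=R.from_rotvec(o['orientation']).as_matrix()[:,0]
phi=np.arctan2(x[1],x[0])+np.pi/2; e=o['tcp_pos'][:2]-[.5632,.0602]
print(o['clock'],o['tcp_pos'],'phi',phi,'r,t',e@[np.cos(phi),np.sin(phi)],e@[-np.sin(phi),np.cos(phi)],o['contact_force'],o['joints'][6]); out,_,_=meas(o,p,d)
for n in('red','bar','pin'):
  if len(out[n]): e=out[n].mean(0)[:2]-[.5632,.0602]; print(n,np.hypot(*e),np.arctan2(e[1],e[0])%6.2832)
import sys; cv2.imwrite(f'pics/{sys.argv[1]}.png',p[...,::-1])
E
python3 look.py w4
```

```text
14.05 [0.47132519 0.06440588 0.09425503] phi 2.9007035111911534 r,t 0.09022542096103052 0.017833783923728593 [-0.71722479  0.00199133 -0.9357633 ] -0.792936652799996
red 846 [0.482  0.154  0.0608]
bar 1521 [0.4875 0.0799 0.0675]
pin 739 [0.4742 0.0831 0.1013]
red 0.12411109857314898 2.2843662510312934
bar 0.07825837737841053 2.887268636880628
pin 0.0919019694909723 2.8896846183639298
```

arm_command:
  plan: "0.0048 -0.0008 0 3;0.0048 -0.0008 0 3;0.0048 -0.0008 0 3;0.0048 -0.0008 0 3;0.0048 -0.0008 0 3;0.0048 -0.0008 0 3;0.0048 -0.0008 0 3;0.0048 -0.0008 0 3;0.0048 -0.0008 0 3;0.0048 -0.0008 0 3;0 0 0 0;0 0 0 0"

```text
clock: 15.6
tcp_pos: [0.4862, 0.11, 0.0939]
orientation: [-2.889, -1.233, -0.001]
contact_force: [-0.2, 0.3, 1.0]
grip_width: 0.0001
gripper_force: 0.0
```

```bash
python3 look.py w5
```

```text
15.6 [0.48621069 0.11000048 0.0939156 ] phi 2.3774704742831596 r,t 0.09004263451196647 0.017313727021363582 [-0.23296347  0.29986517  1.03032483] -1.3288062694500826
red 672 [0.4828 0.1542 0.0604]
bar 1509 [0.5081 0.1153 0.0674]
pin 746 [0.4983 0.1248 0.1013]
red 0.1236346469805627 2.2783729383984643
bar 0.07796054965973748 2.35622572476355
pin 0.09161798431103114 2.3582587409142555
```

arm_command:
  plan: "0.0022 -0.0004 0 1.4;0.0022 -0.0004 0 1.4;0.0022 -0.0004 0 1.4;0 0 0 0;0 0 0 0;0 0 0 0"

```text
clock: 16.4
tcp_pos: [0.49, 0.1157, 0.0938]
orientation: [-2.933, -1.125, -0.001]
contact_force: [0.1, -0.6, -1.2]
grip_width: -0.0003
gripper_force: 0.1
```

```bash
python3 look.py w6
```

```text
16.4 [0.49002706 0.11570831 0.09381139] phi 2.30311049458128 r,t 0.09020046232399496 0.01730109843217403 [ 0.06516352 -0.62636196 -1.16955489] -1.4011813198652914
red 656 [0.483  0.1541 0.0604]
bar 1471 [0.5122 0.1192 0.0675]
pin 749 [0.5031 0.1293 0.1013]
red 0.12350558562544885 2.277516603335113
bar 0.07794524470194247 2.283612536465707
pin 0.09158516164944827 2.286294978274145
```

View pics/w6.png

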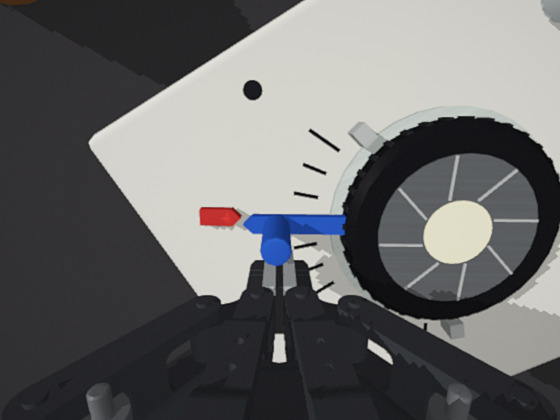

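The lever tip (247,222) lines up with the red point (240,216), about 0.008 rad apart. I'll back off and raise the arm.

arm_command:
  plan: "-0.005 0 0 0;-0.008 0 0 0;-0.008 0 0 0;0 0 -0.01 0;0 0 -0.02 0;0 0 -0.025 0;0 0 -0.025 0;0 0 -0.025 0;0 0 -0.02 0;0 0 0 0;0 0 0 0;0 0 0 0"

```text
clock: 17.95
tcp_pos: [0.4737, 0.1012, 0.218]
orientation: [-2.933, -1.124, 0.003]
contact_force: [0.7, 0.6, -0.3]
grip_width: 0.0
gripper_force: 0.0
```

```bash
python3 look.py w7
```

```text
17.95 [0.47372485 0.10123794 0.21796917] phi 2.302887111748682 r,t 0.09033067537162191 0.03911885919797129 [ 0.71649533  0.55020364 -0.27320911] -1.2788188460771277
red 220 [0.4824 0.1542 0.0606]
bar 456 [0.5127 0.118  0.0678]
pin 209 [0.5029 0.1294 0.1016]
red 0.12400793854454865 2.2809309388985213
bar 0.07676811370342501 2.2888142539847047
pin 0.0917239919285816 2.2875343084281035
```

The lever is within 0.008 rad of the index and the robot is clear of everything, so I'm handing in.

```bash
python3 -c "
from bench import ticket
print(ticket.hand_in())"
```

```text
the job is handed in; nothing more can be done
None
```

I pushed the lever to the open end (joint about 2.19 rad), then back to within about 0.01 rad of the red index by my last camera reading, and handed the job in with the robot clear; the hand-in returned no verdict.

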